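Post the test plate into the sample box

TASK

Take the larger coated test plate out of the drying rack and post it on edge through the slot of the sample box, feeling for the slot gently because it is not exactly in the middle of the lid. The spring in the slot will hold the plate, so push it right through with a fingertip until it drops inside; do not lean hard on the box, and leave the smaller plate and everything else on the bench as they are.

Things in the scene. Friction and masses are not known exactly. Their poses are not given: they have to be found in the camera images.
- plate: The coated test plate: flat aluminium plate in red-oxide primer, 8 mm thick (its x) x 100 mm wide (its y) x 110 mm tall (its z), about 0.22 kg. Starts standing on edge in one of the two grooves of the drying rack. Origin: centre of its lower edge. It is the larger of the two plates.
- plate_top (a point): Centre of the test plate's top edge, 110 mm above its origin.
- gauge: The smaller plate, same finish, 8 mm thick (x) x 60 mm wide (y) x 70 mm tall (z), standing in the other groove. Not to be disturbed. Origin: centre of its lower edge.
- rack: Fixed aluminium drying rack, 190 x 150 mm, base 10 mm thick, with two parallel grooves along its y at x = -45 and +45 mm: each is 11 mm wide between 22 mm high walls (wall tops 32 mm above the bench). The plates stand on the base, 10 mm above the bench. Origin: centre of its underside.
- box: The sample box: grey sheet-steel box 170 (x) x 200 (y) x 150 mm (z), fixed to the bench; origin at the centre of its underside; inner floor 4 mm above the bench. On its lid lies a flat steel slot insert, 120 (x) x 160 (y) mm, whose top face is 158 mm above the bench. Neither the plate nor the fingers may bear on the box with more than 40 N.
- slot_mid (a point): Middle of the lid at the height of the insert's face, 158 mm above the bench. The slot is 11 mm wide (box x), 105 mm long (box y), parallel to box y and centred along it; but the insert was set by hand, so along box x the slot stands anywhere within 16 mm either side of this point, unmeasured. It stays put in use. Square edges, no lead-in; guide walls to 26 mm deep.
- hole_mid (a point): Same place as slot_mid. In the slot's middle a square finger hole, 50 x 50 mm, goes right through the insert (shifted with the slot), so closed fingertips can follow the plate down. At each end of the hole the slot has 28 mm of flat smooth land on both sides: a plate set down on it can be slid along box x until it drops in.
- leaf_mid (a point): 14 mm below slot_mid. A spring leaf at the slot's +x wall, nose 12 to 16 mm below the face under a steep ramp, reaches 3.6 mm into the slot and yields. It clamps the plate with about 5 N: sliding takes roughly 5 to 15 N, the plate does not fall when let go, and it drops free once its top edge is about 17 mm below the face.
- collar: Bystander: threaded-pipe collar, primed red, tube 64 mm across, 35 mm tall, standing between rack and box. Origin: centre of its underside.
- tape: Bystander: roll of masking tape lying flat, 90 mm across, 24 mm high. Origin: centre of its underside.
- jar: Bystander: paint jar with steel lid, 60 mm across, 75 mm tall. Origin: centre of its underside.
- pot: Bystander: brush pot, 84 mm across, 85 mm tall, three brush handles sticking up to about 210 mm. Origin: centre of its underside.
- thinner: Bystander: steel can, 70 mm across, 190 mm tall. Origin: centre of its underside.
- wrench: Bystander: steel wrench lying at the left, away from the work.
- scraper: Bystander: scraper with wooden handle lying at the right, away from the work.
There are look-alikes about, which are no part of the job. Leave any pink look-alike of the rack alone.

How it is judged (in metres and radians):
On the way, in this order (a step that is already met when the one before it is completed fails the run):
1. the test plate is lifted clear out of the rack (height (world z) of plate above 0.045 m and contact force between plate and rack below 0.01 N), for 0.1 s.
2. the plate's lower edge is at least 20 mm into the slot, the plate upright (z of plate in the frame of box between 0.03 and 0.138 m and x of plate in the frame of box between -0.03 and 0.03 m and y of plate in the frame of box between -0.02 and 0.02 m and angle between the z axis of plate and the z axis of box, either way round below 0.2 rad and angle between the y axis of plate and the y axis of box, either way round below 0.12 rad), for 0.1 s.
At the end, for the whole second after the job is handed in: The test plate is wholly inside the sample box: top edge at least 10 mm below the insert's top face, lower edge less than 20 mm above the bench within the box walls, released and at rest (z of plate_top in the frame of box below 0.148 m and z of plate in the frame of box below 0.02 m and x of plate in the frame of box between -0.085 and 0.085 m and y of plate in the frame of box between -0.1 and 0.1 m and linear speed of plate below 0.02 m/s and contact force between plate and the fingers below 0.01 N); the robot touches nothing.
It fails at once if the plate, before it has dropped to the box's floor, and the sample box bear on each other with more than 40 N (contact force between plate and box above 40 N and z of plate in the frame of box above 0.02 m).
It fails at once if the fingers bear on the sample box with more than 40 N (contact force between the fingers and box above 40 N).
It fails at once if the smaller plate is moved by more than 20 mm or tipped (distance of gauge from where it was at the start of the episode above 0.02 m or angle between gauge's own z axis and vertical above 0.3 rad).
It fails at once if a bystander (collar, tape, jar, brush pot, can, wrench, scraper) is moved by more than 20 mm (distance of any of collar, tape, jar, pot, thinner, wrench, scraper from where it was at the start of the episode above 0.02 m).
It also fails if it takes over 67 s, if anything falls off the work surface, if the arm or the gripper's body presses on something with over 40 N, if the wrist force passes 120 N, or if a joint passes its speed limit or range.

ROBOT

A 7-joint arm with a two-finger parallel gripper is mounted at the origin on the work surface. World frame = base frame: x ahead of the robot, y to its left, z up, the work surface at z = 0. Lengths are in mm, angles in rad, forces in N, time in s.
With the tool pointing down it reaches from about 425 to 875 mm from the base axis. Payload 4.7 kg.
Tool frame: the origin (TCP) lies at the very end of the fingers, on their centre line; the grasp point (between the pads) lies 19 mm behind it (arm.hold_point_z is the distance from the TCP to the grasp point, in mm); z points along the fingers, y is the line along which they close (so a half turn about z gives the same grasp; the last joint's range is limited). The gripper opens to 87 mm and grips with 3 to 60 N. Pads are 19 mm wide; open, the fingers measure 117 mm over their backs; the gripper's body (75 mm by 190 mm) begins 51 mm behind the grasp point.
Start: joints at [-1.245, 0.321, -0.07, 1.45, 0.023, 1.371, -0.057], TCP at [199.43, 618.671, 222.587] pointing down, gripper open.
Joint ranges: [-2.86, 2.86], [-0.3, 2.09], [-1.38, 1.24], [0.06, 2.45], [-1.56, 4.7], [0.09, 2.05], [-2.69, 2.69]. Speed limits (rad/s): [2.57, 2.57, 3.14, 3.14, 3.14, 3.14, 3.14].

INTERFACE

Orientations are given as a unit quaternion [x, y, z, w].
In Python, from plant import arm, ik, sensors, optics gives the robot as it stands. The module is installed in compiled form; this text tells all that it offers. Calls block until the motion is done:
- arm.move_pose(position, orientation): joint-space move of the TCP to a pose.
- arm.line_to(position, ori=None, max_speed=150, f_stop=None): straight line of the TCP; ori=None keeps the orientation; max_speed is the mean speed in mm/s. With f_stop (N) it stops when the force on the tool has changed by that much, and returns True; else False.
- arm.movej(angles): joint-space move.
- arm.set_gripper(opening, f_grip=None): finger opening in mm; f_grip is the grip in N (None keeps the last); returns when the fingers have stopped.
- arm.hold(seconds).
- ik(position, orientation): joint angles nearest the present ones, or None.
- sensors.get_state(): the state.
- optics.camera(name): name is "side" or "top"; returns a dict with "pixels" (420x560x3 uint8, blue, green, red), "z_map" (420x560 float32, mm along the optical axis (not along the pixel's ray), 0 where there is no reading), "vertical_fov" (degrees; the focal length in pixels is half the picture's height over the tangent of half this angle, whatever the lens; pixels are square), "cx", "cy" (the principal point, pixels), "pose" (4x4, takes a point from camera to world coordinates). Camera axes: x right, y down, z forward; pixel columns grow to the right and rows downward; lengths in mm; the calibration is good to about 2 mm. A picture is of the moment at which its call begins.
A pose or a line that the arm cannot do raises arm.MotionError and nothing moves.
- arm.job_done(): hands the job in; it is judged then, once.
Trained networks look in the newest picture that a camera, given by its name, has taken for a name from the list of things; names that differ only in an ending like _2 or _b are one class to them, and where a whole thing is asked for, a point or a joint stands for the part that bears it (a point fixed in the world has none). Each returns a list of dicts, best first, with "score" (0 to 1); they miss things now and then, are a little off and sometimes report something else, mostly with a low value. They report only what shows in the picture. A call takes as long as a camera call. They do not tell look-alikes from the thing itself.
- optics.search_frame(camera, query): "extent" ([left, top, width, height] as shares, 0 to 1, of the picture: columns of its width, rows of its height, round what is visible of it).
- optics.outline_of(camera, query): "mask" (420x560 bool, what is visible of it) and "extent" ([left, top, width, height] as shares, 0 to 1, of the picture: columns of its width, rows of its height, round what is visible of it).
- optics.spot_point(camera, query): "centre" ([row, column] as shares, 0 to 1, of the picture: columns of its width, rows of its height: a listed point, or the origin of a listed thing).
The state is a dict: "time_s": time; "joint_positions": joint angles; "joint_velocities": joint speeds; "joint_torque": joint torques, N m; "tool_pos": TCP position; "ee_rot": TCP orientation; "force": force on the tool from outside, world axes, zero at the start; "moment": the same for the moment, N m; "grip_width": finger opening in mm; "finger_force": force on a finger pad.
Only numpy, scipy, OpenCV 4.12 (cv2) and the standard library are available. Lean on these libraries where they do the work, as an engineer would, in place of code of your own. Each camera call takes 0.05 s, during which the arm holds its last target. There are 200 camera calls.

## Working session

There is one attempt and no reset: what is moved stays moved. The work goes in short steps, each a Python script; the robot and the scene stay as the last script left them, time stands still between calls to the robot, and variables do not carry over. Pictures are saved under pics/ and viewed, at most 14 in all, crops included, and the job is handed in when it is done.

```bash
mkdir -p pics; cat > h.py <<'E'
import numpy as np, cv2
from plant import arm, ik, sensors, optics
def cloud(c):
    z=c["z_map"]; h,w=z.shape; f=h/2/np.tan(np.radians(c["vertical_fov"])/2)
    v,u=np.mgrid[:h,:w]
    P=np.stack([(u-c["cx"])/f*z,(v-c["cy"])/f*z,z,np.ones_like(z)],-1)@np.array(c["pose"]).T
    P=P[...,:3]; P[z==0]=np.nan
    return P
E
python3 - <<'E'
from h import *
ims=[]
for n in ("top","side"):
    c=optics.camera(n); P=cloud(c); np.savez(f"{n}.npz",P=P,px=c["pixels"],pose=c["pose"],k=[c["vertical_fov"],c["cx"],c["cy"]])
    cv2.imwrite(f"pics/{n}0.png",c["pixels"])
    print(n,np.round(c["pose"],2).tolist(),c["vertical_fov"],c["cx"],c["cy"])
    for q in ("plate","gauge","rack","box","collar","tape","jar","pot","thinner"):
        for r in optics.outline_of(n,q)[:3]:
            m=r["mask"]; p=P[m]; p=p[~np.isnan(p[:,0])]
            if len(p): print(n,q,round(r["score"],2),np.round(np.array(r["extent"])*[560,420,560,420]).astype(int),"med",np.median(p,0).round(),"lo",np.percentile(p,3,0).round(),"hi",np.percentile(p,97,0).round(),len(p))
    for q in ("plate_top","slot_mid","hole_mid","rack","box"):
        for r in optics.spot_point(n,q)[:2]:
            i,j=(np.array(r["centre"])*[420,560]).astype(int); print(n,q,round(r["score"],2),i,j,P[i,j].round())
E
```

```text
top [[0.03, -0.99, 0.14, 345.48], [-1.0, -0.03, -0.01, 3.18], [0.01, -0.14, -0.99, 1540.42], [0.0, 0.0, 0.0, 1.0]] 46.05785517522095 282.92509001104054 210.80139648357368
top plate 0.68 [181 243  40   8] med [443. 233.  96.] lo [436. 180.  12.] hi [457. 278. 126.] 241
top gauge 0.64 [194 210  25   8] med [533. 215.  70.] lo [529. 189.  31.] hi [539. 244.  86.] 118
top rack 0.95 [293 255  63  74] med [ 320. -149.   13.] lo [ 229. -226.    5.] hi [411. -71.  37.] 3069
top rack 0.57 [185 202  45  64] med [491. 223.  13.] lo [400. 155.   5.] hi [577. 296.  37.] 2530
top rack 0.45 [310 170  83  71] med [ 576. -211.  154.] lo [ 487. -307.    5.] hi [ 659. -109.  164.] 4583
top box 0.98 [316 169  81  72] med [ 577. -211.  154.] lo [ 488. -306.    5.] hi [ 659. -109.  164.] 4497
top collar 0.73 [262 244  19   9] med [457.  34.  35.] lo [441.  11.  13.] hi [461.  49.  44.] 32
top tape 0.6 [262 188  26  30] med [594.  12.  24.] lo [545. -27.   2.] hi [631.  56.  31.] 242
top tape 0.36 [261 242  20  22] med [427.  23.  34.] lo [403.  -6.   0.] hi [461.  53.  44.] 217
top jar 0.63 [194 212  25  
[... 1736 characters left out ...]
109
side pot 0.78 [348 170  40  70] med [752. 123.  68.] lo [707.  93.   8.] hi [784. 170. 191.] 1083
side pot 0.62 [249 192  18  24] med [431.  21.  24.] lo [402. -11.  -1.] hi [463.  54.  39.] 357
side thinner 0.83 [303 229  33  71] med [ 775. -147.  131.] lo [ 734. -160.    3.] hi [797. -95. 193.] 1728
side plate_top 0.68 145 298 [340. 375.   1.]
side plate_top 0.35 174 299 [458. 213.  28.]
side slot_mid 0.78 239 243 [ 502. -132.   37.]
side hole_mid 0.85 234 243 [ 559. -191.  142.]
side hole_mid 0.73 133 300 [305. 439.   3.]
side rack 0.89 180 309 [489. 227.   8.]
side rack 0.8 224 191 [ 316. -159.    9.]
side box 0.56 276 245 [ 657. -302.  150.]
side box 0.23 241 243 [ 499. -130.   24.]
```

View pics/top0.png

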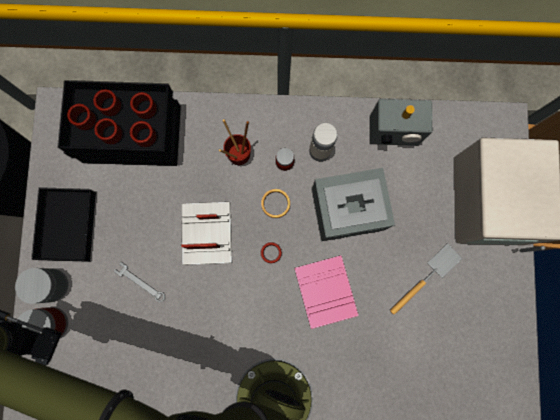

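View pics/side0.png

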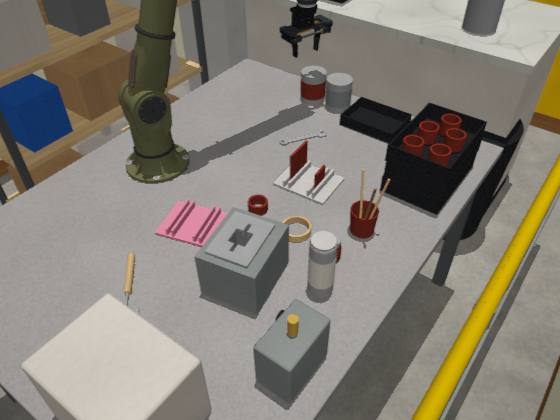

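The top view shows the white rack at about (207,233), with the large plate on edge at (200,246) and the gauge at (207,216). The box lid is at (355,203) with its cross-shaped slot and hole at (353,203). The pink rack at (326,291) is the look-alike. Next I fit the poses.

```bash
python3 - <<'E'
from h import *
def rect(p):
    r=cv2.minAreaRect(p[:,:2].astype(np.float32)); return np.round(r[0],1),np.round(r[1],1),round(r[2],2)
for n in ("top","side"):
    P=np.load(f"{n}.npz")["P"]; px=np.load(f"{n}.npz")["px"].astype(int); x,y,z=np.moveaxis(P,-1,0)
    red=(px[...,2]>px[...,1]*1.8)
    def sel(a,b,c,d,lo,hi,m=True): return (x>a)&(x<b)&(y>c)&(y<d)&(z>lo)&(z<hi)&m
    lid=sel(450,700,-340,-80,142,175); print(n,"lid",lid.sum(),rect(P[lid]),"z",np.percentile(z[lid],[5,25,50,75,95]).round(1))
    ins=sel(450,700,-340,-80,154,175); print(" ins",ins.sum(),rect(P[ins]))
    br=px.sum(-1); print(" lid bright", np.percentile(br[lid],[5,25,50,75,95]))
    rk=sel(370,600,130,320,4,36); print(" rack",rect(P[rk]))
    for nm,a,b in(("plate",415,480),("gauge",505,565)):
        m=sel(a,b,150,300,45,140,red); p=P[m]; print("",nm,m.sum(),rect(p),"mean",p.mean(0).round(1),"lo",np.percentile(p,2,0).round(1),"hi",np.percentile(p,98,0).round(1),"fit x=f(y)",np.polyfit(p[:,1],p[:,0],1).round(3))
    wl=sel(370,600,130,320,25,37,~red)
    print(" walls",wl.sum())
    if n=="top":
        crop=px[160:250,305:405].astype(np.uint8); cv2.imwrite("pics/box.png",cv2.resize(crop,None,fx=7,fy=6.6,interpolation=cv2.INTER_CUBIC))
E
```

```text
top lid 3806 (array([ 578.3, -212.2]), array([171. , 201.9]), 11.67) z [148.2 152.1 156.4 160.2 163.7]
 ins 2379 (array([ 578.2, -212. ]), array([169.3, 199.2]), 11.48)
 lid bright [327.25 352.   401.   463.   481.  ]
 rack (array([485. , 224.9]), array([229.5, 189.9]), 0.06)
 plate 124 (array([443.1, 227.6]), array([ 6.1, 95. ]), 4.03) mean [442.1 225.1 104. ] lo [437.7 180.5  52.1] hi [446.8 272.5 127.1] fit x=f(y) [-7.10000e-02  4.58011e+02]
 gauge 63 (array([533.2, 217.2]), array([ 5.7, 57.6]), 2.31) mean [532.8 216.8  72.9] lo [529.7 188.7  46.6] hi [535.8 244.5  85.8] fit x=f(y) [-5.8000e-02  5.4535e+02]
 walls 375
side lid 3715 (array([ 576.5, -215.1]), array([173.5, 206.2]), 11.27) z [147.  150.4 154.8 158.6 161. ]
 ins 1941 (array([ 578.3, -218.3]), array([166.8, 199.2]), 11.2)
 lid bright [267. 414. 425. 489. 495.]
 rack (array([486.3, 222.8]), array([225.8, 188.3]), 3.65)
 plate 309 (array([445.7, 225.4]), array([ 10.3, 107. ]), 4.06) mean [446.3 224.5  87.5] lo [440.4 176.7  47.3] hi [451.7 273.2 122.7] fit x=f(y) [-7.60000e-02  4.63255e+02]
 gauge 96 (array([537. , 214.6]), array([ 8.8, 61.4]), 2.53) mean [537.2 213.2  67.3] lo [532.3 185.9  45.9] hi [541.5 242.6  83.6] fit x=f(y) [-5.30000e-02  5.48504e+02]
 walls 306
```

View pics/box.png

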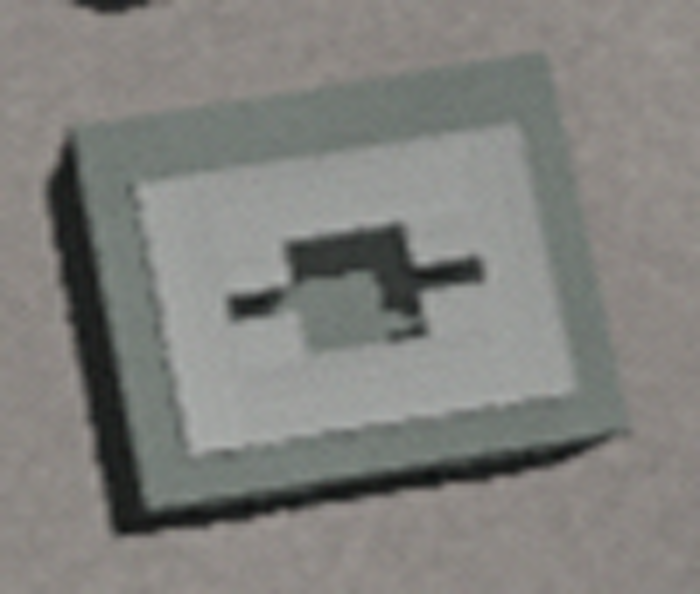

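The crop shows the insert as a bright rectangle centred at about (356,287). The slot runs from (240,305) to (470,270), and the lid centre is at about (347,281), so the slot sits slightly towards the robot. I'll rectify both views onto the insert plane for measurement, and grasp the plate in the same step.

```bash
cat >> h.py <<'E'
from scipy.spatial.transform import Rotation as R
def down(yaw):   # tool y along (cos,sin): closes across a plate whose x axis has this yaw
    c,s=np.cos(yaw),np.sin(yaw)
    return R.from_matrix(np.array([[-s,c,0],[c,s,0],[0,0,-1]]).T).as_quat()
def warp(px,pose,k,c,yaw,z,half=120,res=0.5):
    """orthophoto on the plane z, axes: right = local -y, up = local +x"""
    f=210/np.tan(np.radians(k[0])/2); n=int(2*half/res)+1
    a=np.linspace(-half,half,n); ly,lx=np.meshgrid(-a,-a)
    W=np.stack([c[0]+lx*np.cos(yaw)-ly*np.sin(yaw),c[1]+lx*np.sin(yaw)+ly*np.cos(yaw),np.full_like(lx,z),np.ones_like(lx)],-1)
    C=W@np.linalg.inv(pose).T
    return cv2.remap(px,(C[...,0]/C[...,2]*f+k[1]).astype(np.float32),(C[...,1]/C[...,2]*f+k[2]).astype(np.float32),cv2.INTER_CUBIC)
E
python3 - <<'E'
from h import *
ims=[]
for n in("top","side"):
    d=np.load(n+".npz"); w=warp(d["px"],d["pose"],d["k"],(577.5,-213.5),0.199,158,100,0.5); 
    for i in range(0,401,40): w[i,::4]=w[::4,i]=(0,255,255)
    ims.append(w[:, :398])
cv2.imwrite("pics/warp.png",np.hstack(ims))
q=down(0.073); s=sensors.get_state(); print(s["ee_rot"],R.from_quat(s["ee_rot"]).as_matrix().round(2).tolist())
flip=lambda y:down(y+np.pi)
for f in(down,flip):
    for p,y in(((444.5,225.5,86),.073),((444.5,225.5,300),.073),((577,-213,300),.199),((577,-213,135),.199)): 
        j=ik(p,f(y)); print(None if j is None else np.round(j,2))
E
```

```text
[1.55252824e-01 9.87874768e-01 2.11810254e-05 4.81695092e-05] [[-0.95, 0.31, 0.0], [0.31, 0.95, 0.0], [-0.0, 0.0, -1.0]]
[-0.84  0.12  0.33  1.99 -0.04  1.04 -0.41]
[-0.88 -0.04  0.34  1.7   0.01  1.48 -0.46]
[ 0.16  0.22  0.19  1.43 -0.04  1.5   0.54]
[-0.46  0.44  0.98  1.68 -0.39  1.23  0.81]
[ 0.53  0.31 -1.17  1.95  0.32  1.09  2.44]
[-0.71 -0.04  0.19  1.7   0.01  1.48  2.69]
[-0.51  0.34  1.07  1.45 -0.3   1.52 -2.4 ]
[-0.51  0.48  1.07  1.68 -0.44  1.24 -2.29]
```

View pics/warp.png

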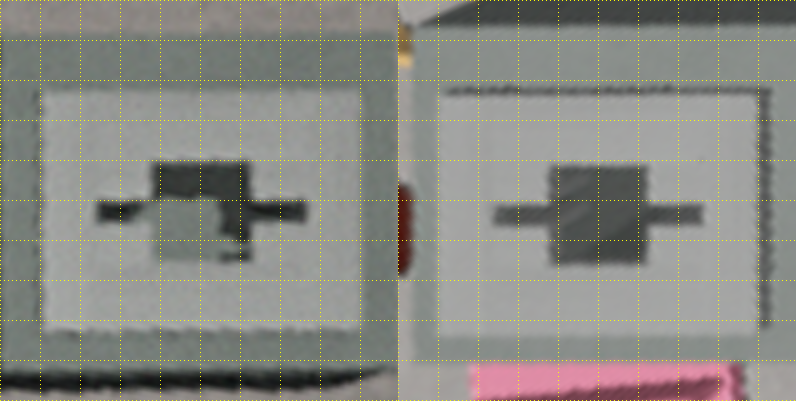

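The rectified views agree. The slot is centred at row 211 (top) and row 215 (side), column 200, which puts it about 5.5–7.5 mm towards −x of the nominal lid centre, with y and yaw matching. Now I grasp the plate.

```bash
python3 - <<'E'
from h import *
q=down(0.073)
arm.move_pose((444.5,225.5,200),q); arm.set_gripper(40,30)
print(arm.line_to((444.5,225.5,86),max_speed=150,f_stop=12))
arm.set_gripper(0,40); s=sensors.get_state(); print(s["time_s"],s["grip_width"],s["finger_force"],s["force"],s["tool_pos"])
f0=np.array(s["force"])
print(arm.line_to((444.5,225.5,270),max_speed=120,f_stop=25)); s=sensors.get_state(); print(s["time_s"],s["grip_width"],s["force"],s["tool_pos"])
arm.move_pose((571.1,-214.8,270),down(.199)); arm.hold(.2)
s=sensors.get_state(); print(s["time_s"],s["grip_width"],s["force"],s["tool_pos"],s["joint_positions"])
ims=[]
for n in("top","side"):
    c=optics.camera(n); P=cloud(c); px=c["pixels"]; np.savez(n+"1.npz",P=P,px=px,pose=c["pose"],k=[c["vertical_fov"],c["cx"],c["cy"]])
    ims.append(cv2.resize(px[130:330,180:420] ,None,fx=1.6,fy=1.6))
    p_=px.astype(int); red=(p_[...,2]>p_[...,1]*1.8)
    x,y,z=np.moveaxis(P,-1,0); m=red&(abs(x-571)<80)&(abs(y+215)<100)&(z>165); p=P[m]
    if len(p)>5: print(n,len(p),cv2.minAreaRect(p[:,:2].astype(np.float32)),p.mean(0),np.percentile(p,[2,98],0).round(1).tolist(),np.polyfit(p[:,1],p[:,0],1))
cv2.imwrite("pics/hover.png",np.hstack(ims))
E
```

```text
False
5.7917 7.848545093077516 39.99162747524679 [0.03039718 0.18380558 1.3754252 ] [444.45312635 225.54245392  86.13866265]
False
7.475 7.655840944156774 [ 0.27483816 -0.18434747 -2.40635084] [444.11284111 225.28260343 269.16921618]
9.35 7.445934758395302 [ 0.02286866 -0.16862475 -2.86143893] [ 571.47834201 -213.59948236  269.89686677] [-0.4551195   0.30696524  0.9661832   1.51249415 -0.25343539  1.45488736
  0.7193839 ]
top 59 ((532.2478637695312, -145.34091186523438), (13.731304168701172, 87.79608154296875), 49.36529541015625) [ 554.89275009 -164.58672555  299.87162945] [[497.5, -176.7, 201.6], [564.7, -124.3, 658.6]] [ -1.2243954  353.37352111]
side 624 ((582.4426879882812, -221.85049438476562), (64.15019226074219, 112.29208374023438), 48.34029769897461) [ 575.23523909 -221.75256714  247.81958309] [[563.2, -260.3, 199.0], [583.4, -165.7, 304.9]] [-1.93051477e-01  5.32425579e+02]
```

View pics/hover.png

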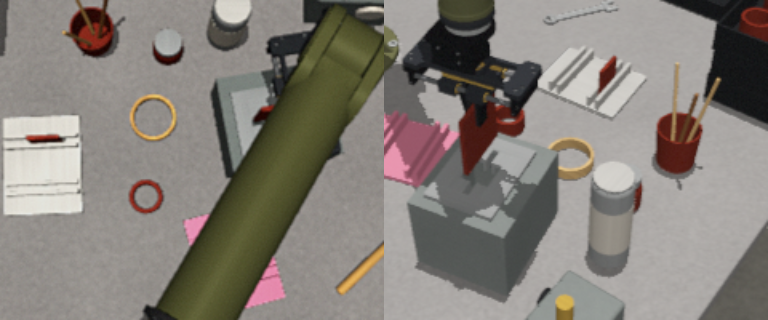

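The side view shows the plate hanging on edge above the insert at about (480,140). The gauge and the other objects are undisturbed. I'll fit the plate's silhouette in the side view, so its offset to the slot comes from the same camera.

```bash
python3 - <<'E'
from h import *
from scipy.optimize import minimize
d=np.load("side1.npz"); k=d["k"]; f=210/np.tan(np.radians(k[0])/2); Ti=np.linalg.inv(d["pose"])
px=cv2.resize(d["px"][120:260,200:300],None,fx=4,fy=4,interpolation=cv2.INTER_CUBIC).astype(int)
red=((px[...,2]>px[...,1]*1.8)&(px[...,2]>40)).astype(np.uint8)
s=sensors.get_state(); t=np.array(s["tool_pos"]); print(t, s["force"])
zb=t[2]-76
def sil(p,ztop):
    x0,y0,yw=p; c,s_=np.cos(yw),np.sin(yw); V=[]
    for a in(-4,4):
        for b in(-50,50):
            for z in(zb,ztop): V.append([x0+a*c-b*s_,y0+a*s_+b*c,z,1])
    C=np.array(V)@Ti.T; uv=np.stack([C[:,0]/C[:,2]*f+k[1]-200,C[:,1]/C[:,2]*f+k[2]-120],1)*4+1.5
    m=np.zeros_like(red); cv2.fillConvexPoly(m,np.round(cv2.convexHull(uv.astype(np.float32))*16).astype(np.int32),1,cv2.LINE_8,4); return m
# compare only where z(on plate) below ~ bottom 65 mm: remove band projected above
reg=cv2.dilate(sil((t[0],t[1],.199),zb+60),np.ones((31,31))); reg&=1-cv2.erode(sil((t[0],t[1],.199),zb+110)-sil((t[0],t[1],.199),zb+60),np.ones((3,3)))
n,l,st,_=cv2.connectedComponentsWithStats(red)
for kx in (None,):
    cost=lambda p:np.sum((sil((p[0],p[1],p[2]/50),zb+110)!=red)*reg)
    r=min((minimize(cost,(t[0]+a,t[1]+b,.199*50),method="Nelder-Mead",options=dict(initial_simplex=[[t[0]+a,t[1]+b,10],[t[0]+a+5,t[1]+b,10],[t[0]+a,t[1]+b+5,10],[t[0]+a,t[1]+b,12]])) for a in(-4,0,4) for b in(-4,0,4)),key=lambda r:r.fun)
    print(r.x[:2],r.x[2]/50,r.fun,red.sum())
o=px.astype(np.uint8); cn,_=cv2.findContours(sil((r.x[0],r.x[1],r.x[2]/50),zb+110),0,1); cv2.drawContours(o,cn,-1,(0,255,255),1)
cn,_=cv2.findContours(reg,0,1); cv2.drawContours(o,cn,-1,(255,255,0),1)
cv2.imwrite("pics/fit.png",o)
E
```

```text
[ 571.26746055 -214.14066679  269.97764426] [ 0.46023426 -0.10704093 -2.5996383 ]
[ 565.09876954 -197.68028121] 0.1044757501047615 1230.0 13651
```

View pics/fit.png

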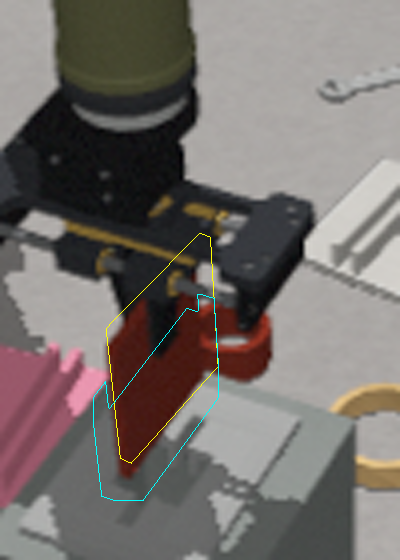

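The overlay shows the fit at fault: the collar at (235,345) lies behind the plate and was counted as red. I'll mask it out by depth and refit with the height free.

```bash
python3 - <<'E'
from h import *
from scipy.optimize import minimize
d=np.load("side1.npz"); k=d["k"]; f=210/np.tan(np.radians(k[0])/2); Ti=np.linalg.inv(d["pose"])
px=cv2.resize(d["px"][120:260,200:300],None,fx=4,fy=4,interpolation=cv2.INTER_CUBIC).astype(int)
zz=cv2.resize(np.nan_to_num(d["P"][120:260,200:300,2]).astype(np.float32),None,fx=4,fy=4,interpolation=cv2.INTER_NEAREST)
red=((px[...,2]>px[...,1]*1.8)&(px[...,2]>40)); bad=red&(zz<120); red=(red&~bad).astype(np.uint8)
t=np.array(sensors.get_state()["tool_pos"]); zb=t[2]-76
def uvs(p,h):
    x0,y0,yw,dz=p; c,s_=np.cos(yw),np.sin(yw)
    V=[[x0+a*c-b*s_,y0+a*s_+b*c,zb+dz+z,1] for a in(-4,4) for b in(-50,50) for z in(0,h)]
    C=np.array(V)@Ti.T; return np.stack([C[:,0]/C[:,2]*f+k[1]-200,C[:,1]/C[:,2]*f+k[2]-120],1)*4+1.5
def sil(p,h=110):
    m=np.zeros_like(red); cv2.fillConvexPoly(m,np.round(cv2.convexHull(uvs(p,h).astype(np.float32))*16).astype(np.int32),1,cv2.LINE_8,4); return m
ok=np.zeros_like(red); ok[300:]=1; ok[cv2.dilate(bad.astype(np.uint8),np.ones((5,5)))>0]=0
ok[:360,140:200]=0   # finger
best=None
for fz in (0,1):
    cost=lambda p:np.sum((sil((p[0],p[1],p[2]/50,p[3]*fz))!=red)*ok)
    rs=[]
    for a in(-5,0,5):
        for b in(-5,0,5):
            x=np.array([t[0]+a,t[1]+b,10,0.]); rs.append(minimize(cost,x,method="Nelder-Mead",options=dict(maxiter=800,initial_simplex=[x]+[x+e for e in np.diag([5,5,2,4.])])))
    rs.sort(key=lambda r:r.fun)
    for r in rs[:4]: print(fz,r.x[:2].round(2),(r.x[2]/50).round(3),r.x[3].round(2),r.fun,(red*ok).sum())
r=rs[0]; o=px.astype(np.uint8)
for p,c in(((*r.x[:2],r.x[2]/50,r.x[3]),(0,255,255)),((t[0],t[1],.199,0),(255,255,0))):
    cn,_=cv2.findContours(sil(p),0,1); cv2.drawContours(o,cn,-1,c,1)
cv2.imwrite("pics/fit2.png",o[200:500,50:300].repeat(2,0).repeat(2,1))
E
```

```text
0 [ 567.28 -207.6 ] 0.244 -7.93 299.0 7450
0 [ 567.28 -207.6 ] 0.244 2.28 299.0 7450
0 [ 567.25 -207.61] 0.245 -4.68 300.0 7450
0 [ 567.26 -207.45] 0.241 -4.04 312.0 7450
1 [ 559.63 -199.72] 0.24 -11.05 264.0 7450
1 [ 564.99 -204.93] 0.235 -2.94 306.0 7450
1 [ 565.32 -204.88] 0.231 -1.89 309.0 7450
1 [ 568.37 -208.68] 0.243 2.03 326.0 7450
```

View pics/fit2.png

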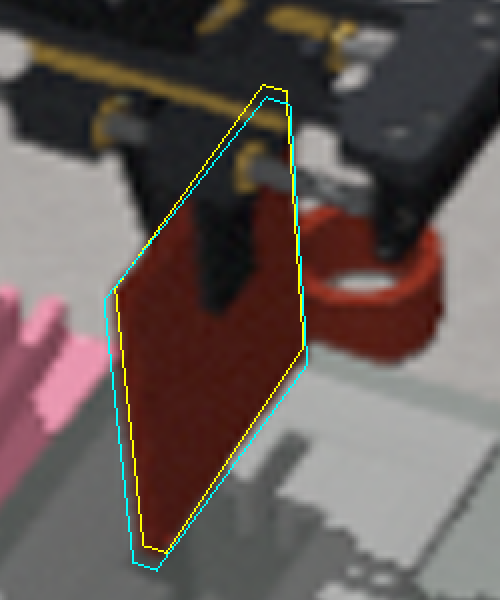

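The overlay now follows the plate. Its yaw must equal the tool's because it is clamped flat, so I fix the yaw. I also measure the in-hand y offset from the first pictures, rectified at the plate's top-edge height.

```bash
python3 - <<'E'
from h import *
from scipy.optimize import minimize
ims=[]
for n in("top","side"):
    d=np.load(n+".npz"); w=warp(d["px"],d["pose"],d["k"],(444.5,225.5),0.073,120,80,0.4); wi=w.astype(int)
    r=(wi[...,2]>wi[...,1]*1.6)&(wi[...,2]>50)
    for lx in (-4,-2,0,2,4):
        row=r[int(200-lx/.4)]; i=np.where(row)[0]; i=i[abs(i-200)<160]; print(n,lx,(200-i.max())*.4 if len(i) else 0,(200-i.min())*.4 if len(i) else 0)
    for i in range(0,401,50): w[i,::4]=w[::4,i]=(0,255,255)
    ims.append(w[:,:398])
cv2.imwrite("pics/ptop.png",np.hstack(ims))
d=np.load("side1.npz"); k=d["k"]; f=210/np.tan(np.radians(k[0])/2); Ti=np.linalg.inv(d["pose"])
px=cv2.resize(d["px"][120:260,200:300],None,fx=4,fy=4,interpolation=cv2.INTER_CUBIC).astype(int)
zz=cv2.resize(np.nan_to_num(d["P"][120:260,200:300,2]).astype(np.float32),None,fx=4,fy=4,interpolation=cv2.INTER_NEAREST)
t=np.array([571.48,-213.6,269.9]); zb=t[2]-76
for ratio in (1.3,1.5,1.8):
    red=((px[...,2]>px[...,1]*ratio)&(px[...,2]>40)); bad=red&(zz<120); red=(red&~bad).astype(np.uint8)
    ok=np.zeros_like(red); ok[300:]=1; ok[cv2.dilate(bad.astype(np.uint8),np.ones((5,5)))>0]=0; ok[:360,140:200]=0; ok[:,:95]=0
    def sil(x0,y0,dz,yw=.199):
        c,s_=np.cos(yw),np.sin(yw)
        V=[[x0+a*c-b*s_,y0+a*s_+b*c,zb+dz+z,1] for a in(-4,4) for b in(-50,50) for z in(0,110)]
        C=np.array(V)@Ti.T; uv=np.stack([C[:,0]/C[:,2]*f+k[1]-200,C[:,1]/C[:,2]*f+k[2]-120],1)*4+1.5
        m=np.zeros_like(red); cv2.fillConvexPoly(m,np.round(cv2.convexHull(uv.astype(np.float32))*16).astype(np.int32),1,cv2.LINE_8,4); return m
    G=[(np.sum((sil(t[0]+a,t[1]+b,dz)!=red)*ok),a,b,dz) for a in np.arange(-8,5,.5) for b in np.arange(-4,10,.5) for dz in (-2,0,2)]
    for dz in(-2,0,2): print(ratio,[g for g in sorted(G) if g[3]==dz][:2])
E
```

```text
top -4 -47.2 51.2
top -2 -49.2 53.2
top 0 -46.800000000000004 53.2
top 2 -42.0 52.800000000000004
top 4 0 0
side -4 -31.200000000000003 48.400000000000006
side -2 -47.2 51.6
side 0 -50.400000000000006 52.0
side 2 -53.6 51.2
side 4 -56.800000000000004 48.400000000000006
1.3 [(np.uint64(311), np.float64(-4.5), np.float64(6.5), -2), (np.uint64(320), np.float64(-5.5), np.float64(8.0), -2)]
1.3 [(np.uint64(320), np.float64(-3.5), np.float64(6.0), 0), (np.uint64(323), np.float64(-3.0), np.float64(5.0), 0)]
1.3 [(np.uint64(326), np.float64(-2.0), np.float64(4.5), 2), (np.uint64(332), np.float64(-2.5), np.float64(5.0), 2)]
1.5 [(np.uint64(384), np.float64(-6.0), np.float64(9.0), -2), (np.uint64(388), np.float64(-6.5), np.float64(9.5), -2)]
1.5 [(np.uint64(394), np.float64(-4.5), np.float64(7.5), 0), (np.uint64(399), np.float64(-5.0), np.float64(8.0), 0)]
1.5 [(np.uint64(400), np.float64(-3.0), np.float64(6.0), 2), (np.uint64(402), np.float64(-3.5), np.float64(6.5), 2)]
1.8 [(np.uint64(534), np.float64(-5.5), np.float64(9.5), -2), (np.uint64(542), np.float64(-5.0), np.float64(9.5), -2)]
1.8 [(np.uint64(509), np.float64(-5.0), np.float64(9.5), 0), (np.uint64(512), np.float64(-5.5), np.float64(9.5), 0)]
1.8 [(np.uint64(493), np.float64(-4.0), np.float64(8.5), 2), (np.uint64(517), np.float64(-5.0), np.float64(9.5), 2)]
```

View pics/ptop.png

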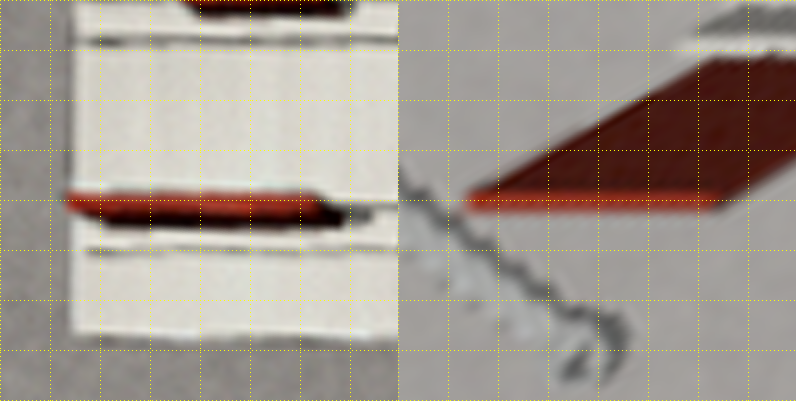

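In the rectified pictures the plate's bright top edge runs over columns 66–321 (top) and 70–322 (side). The plate is therefore about 2 mm off-centre in the grip along y. I'll touch down gently on the land about 14 mm on the −x side of the slot and look at the bottom edge in the same plane as the slot.

```bash
cat >> h.py <<'E'
YAW=.199; S=np.array([571.1,-214.8])
def at(lx,ly,z):  # TCP for local offsets from the estimated slot centre
    c,s=np.cos(YAW),np.sin(YAW); return (S[0]+lx*c-ly*s,S[1]+lx*s+ly*c,z)
def loc(t): 
    c,s=np.cos(YAW),np.sin(YAW); d=np.array(t[:2])-S; return np.round([d[0]*c+d[1]*s,-d[0]*s+d[1]*c,t[2]],2)
def st(m=""):
    s=sensors.get_state(); print(m,round(s["time_s"],2),loc(s["tool_pos"]),"F",np.round(s["force"],1),"w",round(s["grip_width"],2)); return s
E
python3 - <<'E'
from h import *
q=down(YAW)
arm.line_to(at(-14,-2.1,270),q,60); arm.line_to(at(-14,-2.1,239),q,60); arm.hold(.3); st("hover")
print(arm.line_to(at(-14,-2.1,229),q,10,f_stop=3)); st("touch"); arm.hold(.2); st()
c=optics.camera("side"); w=warp(c["pixels"],c["pose"],[c["vertical_fov"],c["cx"],c["cy"]],S,YAW,158,80,.3)
np.save("w.npy",w)
for i in range(6,534,50): w[::4,i]=(0,255,255); w[i,::4]=(0,255,255)
cv2.imwrite("pics/touch.png",w)
E
```

```text
hover 10.8 [-13.86  -2.21 239.31] F [ 0.3  0.3 -3.4] w 7.75
True
touch 11.39 [-14.    -2.11 234.17] F [-0.1  0.4  5. ] w 7.54
 11.59 [-14.    -2.07 234.15] F [-0.2 -0.7  6.4] w 7.66
```

View pics/touch.png

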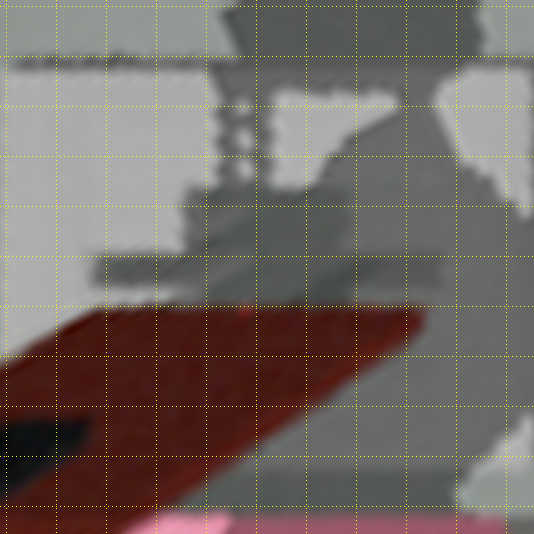

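The rectified touch-down view shows the slot spanning columns 92–441 at rows 255–288. The plate's lower edge is at row 306, ending near column 425. So the slot is 14 mm ahead of the plate, and the plate needs about 1.7 mm more towards −y. I'll lift, correct, set it down just short of the slot, and slide gently.

```bash
python3 - <<'E'
from h import *
q=down(YAW); LY=-3.8
arm.line_to(at(-14,LY,237),q,30); arm.line_to(at(-4,LY,237),q,40); arm.hold(.2); st("up")
print(arm.line_to(at(-4,LY,229),q,10,f_stop=4)); s=st("touch"); zc=s["tool_pos"][2]
lx=-4
for i in range(6):
    p=loc(s["tool_pos"]); 
    if p[0]>5: break
    hit=arm.line_to(at(6,LY,zc-1),q,8,f_stop=6); s=st("slide %s"%hit)
    hit=arm.line_to((s["tool_pos"][0],s["tool_pos"][1],zc-8),q,12,f_stop=6); s=st("probe %s"%hit)
    if s["tool_pos"][2]<zc-4: print("IN"); break
E
```

```text
up 12.56 [ -4.19  -3.94 237.  ] F [-0.4  0.  -3.4] w 8.1
True
touch 13.01 [ -3.94  -3.86 234.16] F [ 0.1 -0.6  5.2] w 7.67
slide True 13.65 [ -3.25  -3.85 234.12] F [-1.7  0.4  4.9] w 7.86
probe True 13.9 [ -3.43  -3.88 234.14] F [-1.1  0.6  3.6] w 7.64
slide True 14.53 [ -2.09  -4.13 234.08] F [-1.6  0.7  3.9] w 7.56
probe True 14.78 [ -2.22  -4.15 234.1 ] F [-0.5  0.8  4.3] w 7.85
slide True 15.3 [ -1.91  -4.14 234.06] F [-2.   0.9  4.3] w 7.58
probe True 15.57 [ -2.1   -4.16 234.09] F [-1.1  0.9  2.9] w 7.78
slide True 16.07 [ -1.63  -4.23 234.08] F [-1.8  1.   4.7] w 7.56
probe True 16.34 [ -1.78  -4.19 234.07] F [-1.8  0.5  5.8] w 7.38
slide True 16.85 [ -1.42  -4.28 234.08] F [-1.1  0.7  5. ] w 7.71
probe True 17.12 [ -1.59  -4.26 234.07] F [-1.5  0.4  5.3] w 7.66
slide True 17.62 [ -1.36  -4.3  234.05] F [-2.1  1.1  3.8] w 7.93
probe True 17.88 [ -1.58  -4.25 234.08] F [-0.5  0.5  4.1] w 7.43
```

```bash
python3 - <<'E'
from h import *
q=down(YAW); LY=-3.8
s=st()
for i in range(4):
    p=loc(s["tool_pos"])
    if p[0]>5: break
    hit=arm.line_to(at(6,LY,233.2),q,8,f_stop=13); s=st("slide %s"%hit)
    hit=arm.line_to((s["tool_pos"][0],s["tool_pos"][1],226),q,15,f_stop=8); s=st("probe %s"%hit)
    if s["tool_pos"][2]<230: print("IN"); break
E
```

```text
17.88 [ -1.58  -4.25 234.08] F [-0.5  0.5  4.1] w 7.43
slide False 19.0 [  3.54  -3.85 231.84] F [-5.8 -0.9 -0.9] w 7.6
probe False 19.66 [  2.5   -4.14 225.75] F [-5.3 -1.3  2.2] w 7.85
IN
```

The plate has dropped into the slot. I'll ease off the wall and lower it past the leaf.

```bash
python3 - <<'E'
from h import *
q=down(YAW); LY=-4
arm.line_to(at(1.0,LY,225.5),q,15,f_stop=12); s=st("centre")
for z in (216,205,190,166):
    hit=arm.line_to(at(1.0,LY,z),q,25,f_stop=22); s=st(f"down {z} {hit}")
    if hit: break
E
```

```text
centre 19.98 [  0.73  -4.04 225.31] F [-3.8 -1.1  0.9] w 7.86
down 216 False 20.52 [ 9.0000e-02 -3.6400e+00  2.1454e+02] F [-5.  -1.6 -5. ] w 7.66
down 205 False 21.11 [  0.66  -3.93 204.79] F [-4.4 -0.6 -1.8] w 7.7
down 190 False 21.86 [  0.69  -4.03 189.9 ] F [-5.6 -1.7 -2.6] w 7.94
down 166 False 22.97 [  0.83  -4.03 166.06] F [-6.3 -1.  -1. ] w 7.73
```

```bash
python3 - <<'E'
from h import *
q=down(YAW)
arm.set_gripper(40,20); s=st("open"); t=s["tool_pos"]
arm.line_to((t[0],t[1],216),q,80,f_stop=15); arm.set_gripper(0,20); 
arm.line_to(at(.7,-.3,216),q,40); arm.hold(.3); st("above")
hit=arm.line_to(at(.7,-.3,190),q,25,f_stop=4); s=st(f"contact {hit}")
c=optics.camera("side"); cv2.imwrite("pics/push.png",cv2.resize(c["pixels"][140:320,180:310],None,fx=4,fy=3.3))
E
```

```text
open 23.81 [  1.06  -3.99 165.99] F [ 0.4  0.  -0.2] w 39.78
above 26.07 [  0.68  -0.37 216.02] F [-0.3 -0.4 -1.1] w 0.59
contact False 27.26 [  0.64  -0.36 189.94] F [-0.8  0.   0.5] w 0.75
```

View pics/push.png

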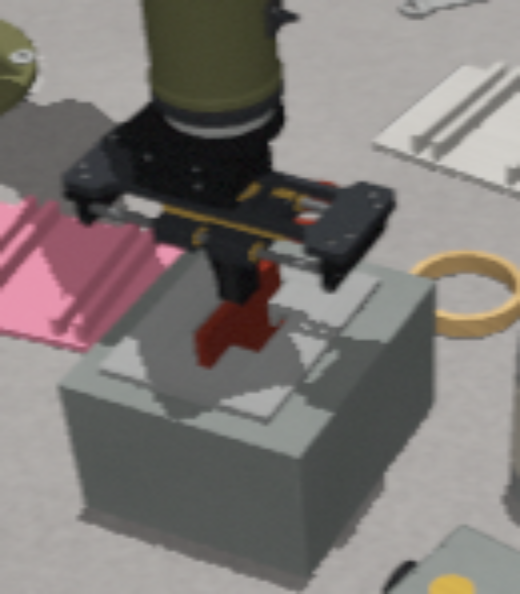

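The picture shows the plate in the slot with its +y end apparently higher than its −y end, and the fingertip in front of it without force. I'll measure the plate's height profile from depth before pushing.

```bash
python3 - <<'E'
from h import *
q=down(YAW)
arm.line_to(at(.7,-.3,250),q,80); 
for n in("side","top"):
    c=optics.camera(n); P=cloud(c); p_=c["pixels"].astype(int)
    red=(p_[...,2]>p_[...,1]*1.5)&(p_[...,2]>40); x,y,z=np.moveaxis(P,-1,0)
    m=red&(abs(x-571)<60)&(abs(y+215)<75)&(z>100)&(z<245); p=P[m]
    if len(p)<5: continue
    L=np.array([loc(a) for a in p]); print(n,len(L))
    for a in range(-60,60,15):
        b=L[(L[:,1]>=a)&(L[:,1]<a+15)]
        if len(b)>2: print(a,len(b),"zmax",np.percentile(b[:,2],[3,50,97]).round(1),"x",np.median(b[:,0]).round(1), "x top",np.median(b[b[:,2]>np.percentile(b[:,2],70)][:,0]).round(1))
    if n=="side": cv2.imwrite("pics/push2.png",cv2.resize(c["pixels"][150:290,190:310],None,fx=5,fy=4.2,interpolation=cv2.INTER_CUBIC))
E
```

```text
side 367
-60 36 zmax [158.1 176.5 192.7] x 0.3 x top -0.6
-45 42 zmax [157.1 179.  191.4] x 1.3 x top -1.2
-30 47 zmax [152.8 177.2 191.7] x 1.1 x top -1.3
-15 57 zmax [137.6 171.9 191.3] x 1.4 x top -0.0
0 68 zmax [124.5 162.2 190.8] x 1.0 x top -0.3
15 67 zmax [116.7 157.5 190.5] x 1.3 x top 0.7
30 42 zmax [115.2 175.9 190.9] x 0.6 x top -1.4
45 8 zmax [164.4 175.6 189.7] x 0.3 x top -3.3
top 16
30 10 zmax [166.1 188.5 195.1] x -2.3 x top -2.1
45 6 zmax [174.2 191.  192.7] x -2.8 x top -2.7
```

View pics/push2.png

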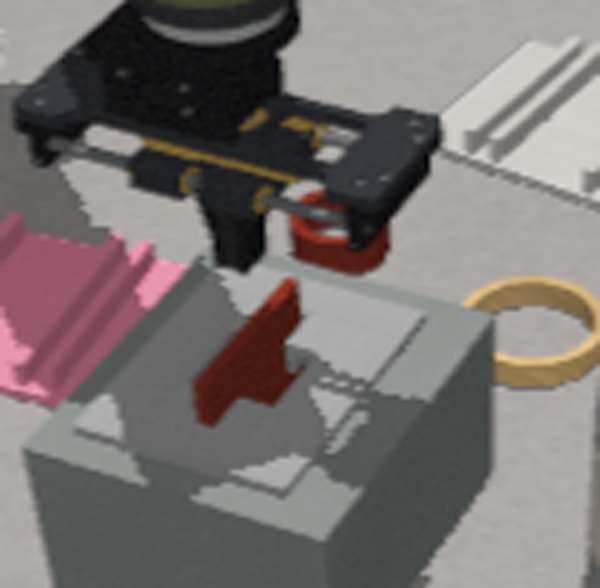

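The profile shows the plate upright and level, with its top at about 190 mm, so the fingertip had already eased it down 10 mm. The picture confirms it is straight in the slot at (250,350). Next I push it through.

```bash
python3 - <<'E'
from h import *
q=down(YAW)
arm.line_to(at(.5,-.3,194),q,80); st("near")
for z in (180,170,160,150,142,137,133):
    hit=arm.line_to(at(.5,-.3,z),q,25,f_stop=20); s=st(f"{z} {hit}")
    if hit: break
E
```

```text
near 29.16 [  0.71  -0.58 194.38] F [ 0.3 -0.8 -0.1] w 0.39
180 False 29.87 [  0.39  -0.21 179.85] F [ 0.1 -0.   1.6] w 0.32
170 False 30.42 [ 9.0000e-02 -2.0000e-02  1.6943e+02] F [-0.5  0.1  0.3] w 0.02
160 False 30.97 [ 4.8000e-01 -6.0000e-02  1.5968e+02] F [-1.   0.4 -0.6] w 0.3
150 False 31.52 [ 3.5000e-01 -5.0000e-02  1.4965e+02] F [-0.1 -0.1  0.7] w 0.25
142 False 31.98 [ 4.3000e-01 -1.4000e-01  1.4166e+02] F [-0.3  0.3  0.4] w 0.09
137 False 32.33 [  0.35  -0.2  136.74] F [ 0.2  0.2 -0.8] w 0.65
133 False 32.64 [  0.37  -0.21 132.77] F [-0.4  0.2 -0.2] w 0.34
```

```bash
python3 - <<'E'
from h import *
q=down(YAW)
arm.line_to(at(.5,-.3,260),q,100); arm.move_pose((480,60,300),down(0)); arm.hold(.5); st()
for n in("side","top"):
    c=optics.camera(n); P=cloud(c); p_=c["pixels"].astype(int)
    red=(p_[...,2]>p_[...,1]*1.5)&(p_[...,2]>30); x,y,z=np.moveaxis(P,-1,0)
    m=red&(abs(x-571)<70)&(abs(y+215)<75); p=P[m]
    print(n,len(p),np.percentile(p,[5,50,95],0).round() if len(p) else "")
    if n=="side": a=cv2.resize(c["pixels"][150:310,180:340],(400,400))
    else: a=np.hstack([a,cv2.resize(c["pixels"][160:250,310:400],(400,400),interpolation=cv2.INTER_CUBIC)])
cv2.imwrite("pics/end.png",a)
E
```

```text
35.68 [-34.94 287.15 299.97] F [0.2 0.3 0.2] w 0.23
side 22 [[ 560. -201.  112.]
 [ 563. -190.  114.]
 [ 569. -172.  117.]]
top 99 [[ 566. -254.   21.]
 [ 572. -226.  114.]
 [ 582. -183.  123.]]
```

View pics/end.png

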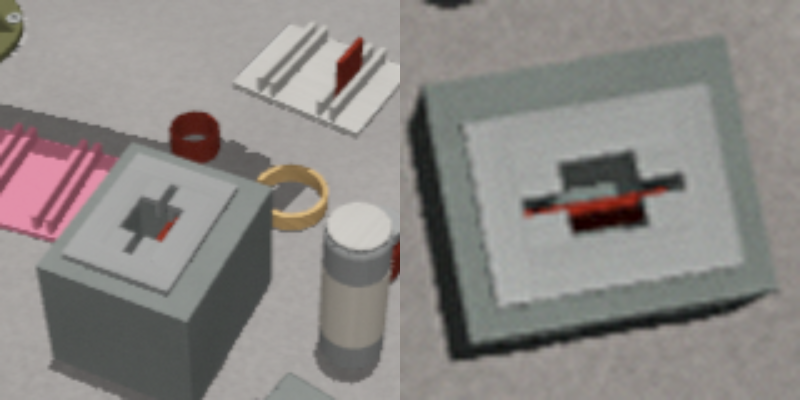

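The pictures show the plate inside the box under the slot, with its top edge at about 114 mm, so it is standing on the floor. The gauge, collar, tape and can are in place, so I hand the job in.

```bash
python3 -c "
from h import *
print(arm.job_done())"
```

```text
the job is handed in; nothing more can be done
None
```

I posted the larger test plate through the slot and handed the job in at about 36 s of the 67 s; by the final pictures it stands on the box floor with its top edge near 114 mm, and the gauge, collar, tape and can look undisturbed. The system gave no verdict.

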